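# Stack a wheel drive unit in its assembly nest

## Task

Stack the wheel drive unit in the assembly nest: first the blue housing square and flat on the floor of the pocket, then the brass spacer plate flat on the housing inside the same corner guides, and last the light metal wheel flat on the spacer, centred on it. Set each part down rather than dropping it, and leave the tools lying around where they are.

Things in the scene. Friction and masses are not known exactly. Their poses are not given: they have to be found in the camera images.
- nest_floor (a point): Centre of the pocket floor of the assembly nest, a fixed fixture whose position and yaw vary: dark steel base plate 116 x 116 x 12 mm (this point is on its top face, 12 mm above the worktop). z up; x and y square to the sides of the pocket, which is 61 x 61 mm.
- nest_top (a point): Centre of the pocket's mouth, 48 mm above its floor, level with the tops of the four L-shaped aluminium corner guides that form it. Inner top edges have 6 mm, 45 degree lead-in chamfers. Guide walls are 12 mm thick; each leg reaches 12.5 mm from the pocket's corner, so the middle 36 mm of each side is open from floor to top, for fingers.
- housing_center (a point): Centre (half-way up) of the blue gear housing, 56 x 56 mm square and 30 mm high, 0.3 kg give or take, loose, upright on the worktop; x and y square to its sides, z up. It looks and fits the same in all four quarter turns.
- spacer_center (a point): Centre (half-way up) of the brass spacer plate, 56 x 56 mm square and 12 mm thick, about 0.12 kg, loose, lying flat; x and y square to its sides, z up. Its dark central hole is only a marking: the plate's top is flat. All four quarter turns are the same.
- wheel_center (a point): Centre (half-way up) of the light grey turned metal wheel with holes in its web, a disc 52 mm in diameter and 19 mm high, about 0.07 kg, loose, lying flat, z up. Any yaw will do. The three parts start in any order in three places beside the nest.
- gauge: Steel caliper, 65 x 230 x 9 mm, lying loose behind the nest; origin at the middle of its underside; leave alone.
- nut: Steel hexagon nut, 24 x 28 x 13 mm, loose on the worktop; origin at the middle of its underside; leave alone.
- wrench: Tap wrench, 25 x 148 x 22 mm, loose, lying on the worktop to the right; origin at the middle of its underside; leave alone.
- punch: Dark centre punch, 12 x 108 x 12 mm, loose at the far left of the worktop; origin at the middle of its underside; leave alone.
Not all that is in view belongs to the job. Leave any purple look-alike of the part that bears housing_center alone.

How it is judged (in metres and radians):
On the way, in this order (a step that is already met when the one before it is completed fails the run):
1. the housing stands flat on the pocket floor (z of housing_center in the frame of nest_floor between 0.013 and 0.017 m and horizontal distance between housing_center and nest_floor below 0.004 m and angle between housing_center's own z axis and vertical below 0.05 rad), for 0.2 s.
2. the spacer lies flat on the housing in the pocket (all of step 1 and z of spacer_center in the frame of nest_floor between 0.034 and 0.038 m and horizontal distance between spacer_center and nest_floor below 0.004 m and angle between spacer_center's own z axis and vertical below 0.05 rad), for 0.2 s.
3. the wheel lies flat and centred on the spacer (all of step 2 and z of wheel_center in the frame of nest_floor between 0.0495 and 0.0535 m and horizontal distance between wheel_center and spacer_center below 0.005 m and angle between wheel_center's own z axis and vertical below 0.05 rad), for 0.2 s.
At the end, for the whole second after the job is handed in: Housing on the pocket floor and spacer on the housing, both within 4 mm of the pocket's centre; wheel on the spacer within 5 mm of the spacer's centre; each at its stacked height within 2 mm, level within 0.05 rad, at rest (under 0.01 m/s) and released (all of step 3 and linear speed of each of housing, spacer, wheel below 0.01 m/s and contact force between the fingers and housing below 0.05 N and contact force between the fingers and spacer below 0.05 N and contact force between the fingers and wheel below 0.05 N); the robot touches nothing.
It fails at once if a tool lying around is moved by more than 30 mm (distance of any of gauge, nut, wrench, punch from where it was at the start of the episode above 0.03 m).
It fails at once if a part is dropped: it falls freely, out of the fingers, at more than 0.8 m/s (a fall of some 33 mm) ((linear speed of housing above 0.8 m/s and contact force between the fingers and housing below 0.05 N) or (linear speed of spacer above 0.8 m/s and contact force between the fingers and spacer below 0.05 N) or (linear speed of wheel above 0.8 m/s and contact force between the fingers and wheel below 0.05 N)).
It also fails if it takes over 61 s, if anything falls off the work surface, if the arm or the gripper's body presses on something with over 40 N, if the wrist force passes 120 N, or if a joint passes its speed limit or range.

## Robot

A 6-joint arm with a two-finger parallel gripper is mounted at the origin on a cart in front of the work surface, level with it; the furniture and walls round the work are solid. World frame = base frame: x ahead of the robot, y to its left, z up, the work surface at z = 0. Lengths are in m, angles in degrees, forces in N, time in s.
With the tool pointing down it reaches from about 0.25 to 0.725 m from the base axis. Payload 9.7 kg.
Tool frame: the origin (TCP) lies at the centre of the arm's flange, where the gripper is bolted on; the fingertips stand 173 mm ahead of it and the grasp point (between the pads) lies 155 mm ahead of it; z points along the fingers, y is the line along which they close (so a half turn about z gives the same grasp; the last joint's range is limited). The gripper opens to 85 mm and grips with 20 to 120 N. Pads are 22 mm wide; open, the fingers measure 114 mm over their backs; the gripper's body (76 mm by 85 mm) begins 54 mm behind the grasp point. The pads swing forward as they close: fully open they stand 13 mm farther back than shut.
Start: joints at [-69.5, 4.979, 10.078, 95.1, 0, 90], TCP at [0.193, -0.515, 0.405] pointing down, gripper open.
Joint ranges: [-179.16, 179.16], [-48.56, 103.87], [-65.8, 70.77], [-126.05, 130.52], [-82.76, 87.17], [-180, 180]. Speed limits (degrees/s): [127.2, 127.2, 147.25, 180, 180, 180].

## Interface

Orientations are given as [roll, pitch, yaw] about the fixed x, y, z axes, in that order (R = Rz(yaw) Ry(pitch) Rx(roll)).
In Python, from workcell import monitor, camera, get_calibration, bot gives the robot as it stands.
- The arm moves only by the tool carry_out, never from a script. Its argument "targets" is text: rows parted by semicolons, each of 7 numbers parted by spaces: the shift along the tool's x, y, z in units of 0.04 m (1.0 is 0.04 m), then the turn, a rotation vector about the tool's x, y, z in units of 0.1 rad (1.0 is 0.1 rad), then the opening, from -1 (shut) to 1 (fully open), so that 0 is half open. A call has exactly 8 rows; each row shifts and turns the commanded pose from where the row before left it, along the tool's axes as they then stand; what a row does not reach is not made up. A row lasts 1/12 s, in which the tool goes at most 41.7 mm and 7.16 degrees, less where a joint would pass 70% of its speed; a pose out of reach is approached as far as the arm can. A call with a number of a shift or a turn outside -1 to 1 is refused whole. A call with a gripper value outside its range is refused whole. The fingers move at their own pace and stop on an object; "newtons" is the grip in N (left out, the last holds). Time passes only in rows, so rows that do not move let the fingers close, or fill a call up. It gives the time, the measured TCP pose, the force, the opening and the grip force at its end, in the units of the state.
- monitor.get_obs(): the state, without advancing time (a new reading comes with each control period).
- camera(name): name is "scene" or "top" or "wrist"; returns the picture (480x640x3 uint8, red, green, blue); there is no depth.
- get_calibration(name): a dict with "fx", "fy", "cx", "cy" (pixels), "view" (4x4, takes a point from world to camera coordinates). Camera axes: x right, y down, z forward; pixel columns grow to the right and rows downward; lengths in m; the calibration is good to about 2 mm. A picture is of the moment at which its call begins: read the wrist's pose just before it. get_calibration takes no time and is no camera call; for the wrist camera it gives the pose at the moment of the call.
- bot.job_done(): hands the job in; it is judged then, once.
The state is a dict: "time": time; "q": joint angles; "qd": joint speeds; "joint_efforts": joint torques, N m; "ee_pos": TCP position; "tcp_rot": TCP orientation; "wrist_force": force on the tool from outside, world axes, zero at the start; "torque": the same for the moment, N m; "opening": finger opening in m; "grasp_force": force on a finger pad.
Only numpy, scipy, OpenCV 4.12 (cv2) and the standard library are available. Lean on these libraries where they do the work, as an engineer would, in place of code of your own. Each camera call takes 0.05 s, during which the arm holds its last target. There are 200 camera calls.

## Working session

There is one attempt and no reset: what is moved stays moved. The work goes in short steps, Python scripts to look and compute and a tool call to move; the robot and the scene stay as the last step left them, time stands still between calls to the robot, and variables do not carry over. Pictures are saved under pics/ and viewed, at most 10 in all, crops included, and the job is handed in when it is done.

Besides the shell and the picture viewer there is one more tool, called after "Call:" as a command line: name --argument value ..., lists and objects as JSON in quotes. carry_out: Moves the arm, as the interface text tells. Shifts and turns lie within -1 to 1; 1 stands for 0.04 m of shift or 0.1 rad of turn. Its arguments: {"type":"object","properties":{"targets":{"type":"string"},"newtons":{"type":"number"}},"required":["targets"]}

```bash
mkdir -p pics; ls; python3 - <<'E'
from workcell import monitor, camera, get_calibration
import cv2
print(monitor.get_obs())
for n in ("top","scene"):
    im=camera(n); cv2.imwrite(f"pics/{n}0.png",im[...,::-1]); print(n,get_calibration(n))
E
```

```text
pics
{'time': 0.0, 'q': array([-6.94996460e+01,  5.01104775e+00,  1.00343328e+01,  9.51022147e+01,
       -4.52143915e-04,  9.00013763e+01]), 'qd': array([-0.03481912, -0.0490414 , -0.05953556, -0.04624229,  0.01030977,
        0.0141146 ]), 'joint_efforts': array([-1.80939227e-03, -5.20388353e+01,  4.64802289e+01,  1.62363611e-02,
       -1.83755737e-04,  7.50273699e-06]), 'ee_pos': array([ 0.19261248, -0.51515829,  0.40398235]), 'tcp_rot': array([-1.79921070e+02,  4.54039462e-04,  2.04989783e+01]), 'wrist_force': array([-0.41326839,  0.52637698,  0.44974219]), 'torque': array([-0.02608636,  0.04240764,  0.02001401]), 'grasp_force': 0.0, 'opening': 0.08522120919126559}
top {'fx': 542.4277994150265, 'fy': 542.4277994150265, 'cx': 316.82095192688905, 'cy': 235.11678616681124, 'view': array([[ 2.28409519e-02, -9.99735005e-01,  2.86554313e-03,
         1.48571701e-02],
       [-9.88002558e-01, -2.30106241e-02, -1.52713644e-01,
         5.68699878e-01],
       [ 1.52739114e-01,  6.56961057e-04, -9.88266326e-01,
         1.22910199e+00],
       [ 0.00000000e+00,  0.00000000e+00,  0.00000000e+00,
         1.00000000e+00]])}
scene {'fx': 570.212399485295, 'fy': 570.212399485295, 'cx': 312.3029554788988, 'cy': 246.06933785372453, 'view': array([[-0.82831888, -0.56021066, -0.00720047,  0.46572215],
       [-0.37283671,  0.56077263, -0.73927454,  0.25302514],
       [ 0.41818731, -0.60967046, -0.67336566,  1.36257528],
       [ 0.        ,  0.        ,  0.        ,  1.        ]])}
```

View pics/top0.png

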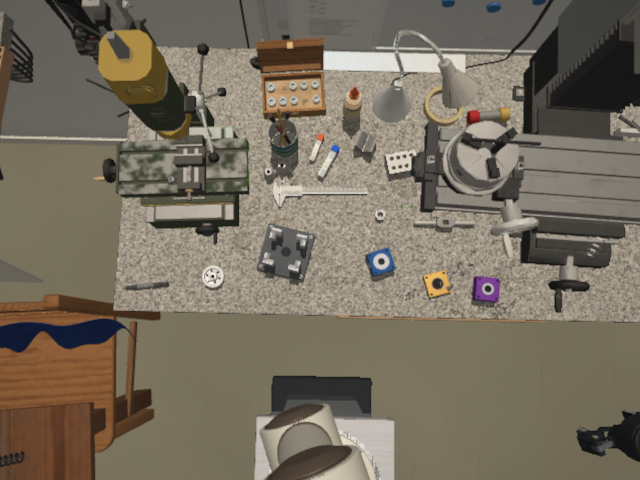

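View pics/scene0.png

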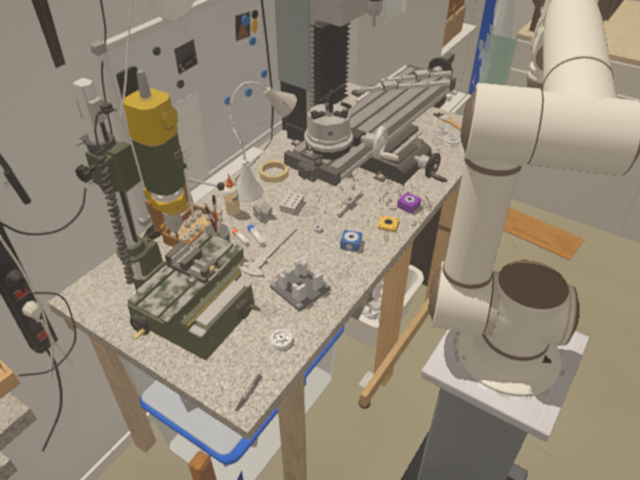

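The top view shows the nest at about (286,252), the blue housing (380,262), the brass spacer (437,284), the wheel (213,277) and the purple decoy (487,289). I'll turn these into rough world positions with a small helper.

```bash
cat > h.py <<'E'
import numpy as np, cv2
from workcell import monitor, camera, get_calibration
from scipy.spatial.transform import Rotation as Ro
def ray(c,u,v,z):
    V=c["view"];R=V[:3,:3];o=-R.T@V[:3,3]
    d=R.T@np.array([(u-c["cx"])/c["fx"],(v-c["cy"])/c["fy"],1]);return o+d*(z-o[2])/d[2]
def proj(c,p):
    q=c["view"]@np.r_[p,1];return np.array([c["fx"]*q[0]/q[2]+c["cx"],c["fy"]*q[1]/q[2]+c["cy"]])
def to(p,yaw=None):
    "units to go from the measured pose to TCP p (and tool yaw in deg)"
    s=monitor.get_obs();R=Ro.from_euler("xyz",s["tcp_rot"],degrees=True)
    d=R.inv().apply(np.array(p)-s["ee_pos"])/0.04
    t=0
    if yaw is not None:
        t=(R.inv()*Ro.from_euler("xyz",[180,0,yaw],degrees=True)).as_rotvec()/0.1
    print("shift",np.round(d,3),"turn",np.round(t,2),"t",round(s["time"],2))
E
python3 - <<'E'
from h import *
c=get_calibration("top"); im=cv2.imread("pics/top0.png"); hsv=cv2.cvtColor(im,cv2.COLOR_BGR2HSV)
for n,lo,hi,z,box in [("blue",(100,120,40),(125,255,255),.03,(350,400,235,285)),("brass",(12,100,90),(32,255,255),.012,(415,460,265,305))]:
    m=cv2.inRange(hsv,lo,hi); k=np.zeros_like(m);a,b,d,e=box;k[d:e,a:b]=m[d:e,a:b]
    pts=cv2.findNonZero(k); W=np.array([ray(c,*p[0],z)[:2] for p in pts],np.float32)
    print(n,len(pts),cv2.minAreaRect(pts),cv2.minAreaRect(W*1000))
for n,u,v,z in [("nest",286,252,.012),("wheel",213,277,.019),("nut",380,215,0),("house",380.5,262,.03),("spacer",437,284,.012)]: print(n,ray(c,u,v,z))
s=monitor.get_obs();w=get_calibration("wrist")
R=Ro.from_euler("xyz",s["tcp_rot"],degrees=True).as_matrix();V=w["view"]
print("cam in tool",R.T@(-V[:3,:3].T@V[:3,3]-s["ee_pos"]),V[:3,:3]@R,w["fx"],w["cx"],w["cy"])
o=im[225:290,200:320];cv2.imwrite("pics/c.png",cv2.resize(im[215:305,195:455],None,fx=3,fy=3,interpolation=cv2.INTER_CUBIC))
E
```

```text
blue 275 ((380.3500061035156, 261.54998779296875), (22.76839828491211, 23.084627151489258), 71.56505584716797) ((510.87786865234375, -122.85997009277344), (53.580650329589844, 54.85017395019531), 19.663742065429688)
brass 440 ((436.62451171875, 283.4668273925781), (23.769380569458008, 23.511716842651367), 75.0685806274414) ((463.66461181640625, -259.4668884277344), (55.845420837402344, 56.3911018371582), 15.672307968139648)
nest [0.53050123 0.10080744 0.012     ]
wheel [0.46619036 0.27095128 0.019     ]
nut [ 0.62825611 -0.1251524   0.        ]
house [ 0.50977275 -0.12338862  0.03      ]
spacer [ 0.46234932 -0.25991463  0.012     ]
cam in tool [ 0.0708839  -0.0014153   0.03107454] [[-9.56367044e-04  9.99999451e-01  4.27550931e-04]
 [-9.59237921e-01 -7.96558673e-04 -2.82598613e-01]
 [-2.82598117e-01 -6.80391066e-04  9.59238157e-01]] 391.0000863961203 318.080982268665 240.2979550310128
```

View pics/c.png

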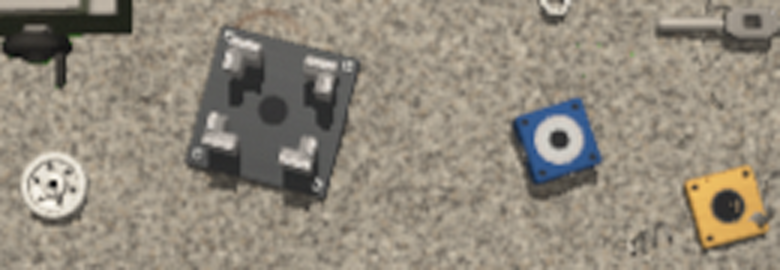

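```bash
python3 -c "
from h import *
to([.511,-.123,.35],19.7)"
```

```text
shift [10.889 -6.395  1.359] turn [-0.01  0.    0.14] t 0.1
```

Call:
carry_out --targets ".68 -.4 .085 0 0 0 1;.68 -.4 .085 0 0 0 1;.68 -.4 .085 0 0 0 1;.68 -.4 .085 0 0 0 1;.68 -.4 .085 0 0 0 1;.68 -.4 .085 0 0 0 1;.68 -.4 .085 0 0 0 1;.68 -.4 .085 0 0 0 1" --newtons 40

```text
time: 0.77
ee_pos: [0.3522, -0.3177, 0.3771]
tcp_rot: [-180.0, 0.0, 20.5]
wrist_force: [-0.7, -0.6, 0.1]
opening: 0.0852
grasp_force: 0.0
```

Call:
carry_out --targets ".68 -.4 .085 0 0 0 1;.68 -.4 .085 0 0 0 1;.68 -.4 .085 0 0 0 1;.68 -.4 .085 0 0 0 1;.68 -.4 .085 0 0 0 1;.68 -.4 .085 0 0 0 1;.68 -.4 .085 0 0 0 1;.3 -.15 .085 0 0 0 1"

```text
time: 1.43
ee_pos: [0.5014, -0.1351, 0.3496]
tcp_rot: [-180.0, -0.0, 20.6]
wrist_force: [-0.2, 0.6, 0.2]
opening: 0.0856
grasp_force: 0.0
```

```bash
python3 - <<'E'
from h import *
c=get_calibration("wrist");im=camera("wrist");im=np.ascontiguousarray(im[...,::-1]);cv2.imwrite("pics/w1.png",im)
np.save("w1.npy",c,allow_pickle=True)
s=monitor.get_obs();print(s["ee_pos"],s["tcp_rot"],s["time"],s["wrist_force"])
for n,p in dict(nest=(.53,.1,.012),house=(.511,-.123,.03),spacer=(.464,-.2595,.012)).items(): print(n,proj(c,p))
E
```

```text
[ 0.50183347 -0.13484659  0.34868665] [-1.79912734e+02  3.46975336e-02  2.06711542e+01] 1.4833 [-0.91168358  0.49499762 -0.44425208]
nest [30.81529863 69.68883895]
house [309.93000554 205.22420813]
spacer [440.43806899 306.44234902]
```

View pics/w1.png

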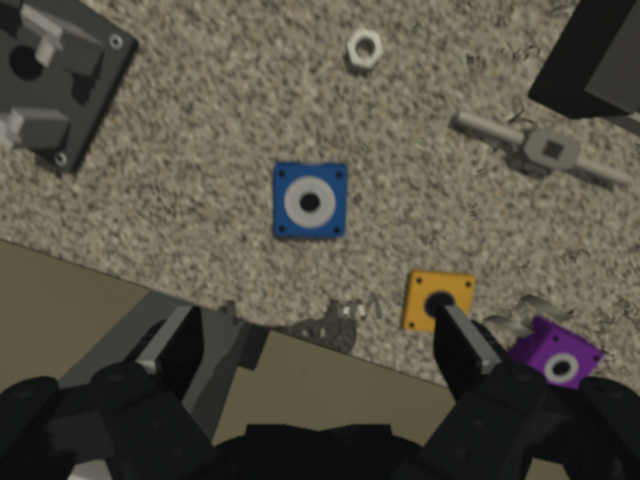

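The wrist view shows the housing top centred at (310,200) and nearly square to the tool, the spacer at (440,300), and the nest's right half at upper left. I'll measure the housing and spacer outlines.

```bash
python3 - <<'E'
from h import *
c=np.load("w1.npy",allow_pickle=True).item(); im=cv2.imread("pics/w1.png"); hsv=cv2.cvtColor(im,cv2.COLOR_BGR2HSV)
for n,lo,hi,z,(a,b,d,e) in [("blue",(100,120,40),(125,255,255),.03,(250,380,140,260)),("brass",(12,120,90),(32,255,255),.012,(395,490,260,345))]:
    m=cv2.inRange(hsv,lo,hi); k=np.zeros_like(m);k[d:e,a:b]=m[d:e,a:b]
    W=np.array([ray(c,*p[0],z)[:2] for p in cv2.findNonZero(k)],np.float32)
    print(n,cv2.minAreaRect(cv2.findNonZero(k)),cv2.minAreaRect(W*1000))
for u,v in [(310,201),(273,164),(347,164),(345,237),(276,238)]: print(ray(c,u,v,.03))
to([.511,-.123,.2],19.7)
E
```

```text
blue ((310.0, 199.5), (73.0, 72.0), 90.0) ((514.0221557617188, -121.44266510009766), (55.62674331665039, 52.92055892944336), 18.844219207763672)
brass ((439.04290771484375, 301.46343994140625), (68.58090209960938, 61.04497528076172), 4.573921203613281) ((467.12841796875, -256.082763671875), (56.59218215942383, 55.332950592041016), 15.98692512512207)
[ 0.51402636 -0.12194052  0.03      ]
[ 0.53013911 -0.08731201  0.03      ]
[ 0.54905655 -0.13771348  0.03      ]
[ 0.49722282 -0.1567556   0.03      ]
[ 0.47784808 -0.10744311  0.03      ]
shift [ 0.321 -0.191  3.717] turn [-0.02  0.01  0.17] t 1.48
```

Call:
carry_out --targets ".2 -.1 0 0 0 .1 1;.2 -.1 .5 0 0 .1 1;0 0 .7 0 0 0 1;0 0 .7 0 0 0 1;0 0 .7 0 0 0 1;0 0 .7 0 0 0 1;0 0 .6 0 0 0 1;0 0 .45 0 0 0 1"

```text
time: 2.15
ee_pos: [0.511, -0.1252, 0.1738]
tcp_rot: [-179.9, 0.1, 19.3]
wrist_force: [0.2, 0.0, -0.6]
opening: 0.0852
grasp_force: 0.0
```

Call:
carry_out --targets "0 0 0 0 0 0 1;0 0 0 0 0 0 .4;0 0 0 0 0 0 0;0 0 0 0 0 0 -.2;0 0 0 0 0 0 -.2;0 0 0 0 0 0 -.2;0 0 0 0 0 0 -.2;0 0 0 0 0 0 -.2"

```text
time: 2.82
ee_pos: [0.5127, -0.1249, 0.1782]
tcp_rot: [179.9, -0.1, 19.3]
wrist_force: [-1.5, -1.7, 6.5]
opening: 0.055
grasp_force: 44.6
```

Call:
carry_out --targets "0 0 -.3 0 0 0 -.2;0 0 -.6 0 0 0 -.2;0 0 -.6 0 0 0 -.2;0 0 -.6 0 0 0 -.2;0 -.3 -.6 0 0 0 -.2;.1 -.6 -.4 0 0 0 -.2;.1 -.6 0 0 0 0 -.2;.1 -.6 0 0 0 0 -.2"

```text
time: 3.48
ee_pos: [0.4954, -0.0407, 0.3025]
tcp_rot: [179.9, -0.1, 19.3]
wrist_force: [-0.0, 0.5, -4.9]
opening: 0.0554
grasp_force: 44.1
```

Call:
carry_out --targets ".1 -.6 0 0 0 0 -.2;.1 -.6 0 0 0 0 -.2;.1 -.6 0 0 0 0 -.2;.1 -.6 0 0 0 0 -.2;0 -.6 0 0 0 0 -.2;0 -.6 0 0 0 0 -.2;0 -.4 0 0 0 0 -.2;0 -.2 0 0 0 0 -.2"

```text
time: 4.15
ee_pos: [0.4542, 0.124, 0.3011]
tcp_rot: [-180.0, -0.0, 19.5]
wrist_force: [-0.0, -1.1, -3.8]
opening: 0.0553
grasp_force: 43.9
```

Call:
carry_out --targets "0 0 0 0 0 .9 -.2;0 0 0 0 0 .9 -.2;0 0 0 0 0 .9 -.2;0 0 0 0 0 .9 -.2;0 0 0 0 0 .9 -.2;0 0 0 0 0 .9 -.2;0 0 0 0 0 .6 -.2;0 0 0 0 0 0 -.2"

```text
time: 4.82
ee_pos: [0.4654, -0.0314, 0.2999]
tcp_rot: [-174.4, 1.4, -5.1]
wrist_force: [0.3, -0.5, -3.1]
opening: 0.0554
grasp_force: 44.3
```

```bash
python3 - <<'E'
from h import *
c=get_calibration("wrist");im=camera("wrist");im=np.ascontiguousarray(im[...,::-1]);cv2.imwrite("pics/w2.png",im)
np.save("w2.npy",c,allow_pickle=True)
s=monitor.get_obs();print(s["ee_pos"],s["tcp_rot"],s["time"],s["wrist_force"],s["grasp_force"])
print(proj(c,(.53,.1,.012)))
E
```

```text
[ 0.4654893  -0.03029105  0.29996707] [-174.37331232    1.33042043   -4.98489511] 4.8667 [ 0.02272492  0.22852864 -2.78124985] 44.27538335323334
[156.96633109 142.45876215]
```

View pics/w2.png

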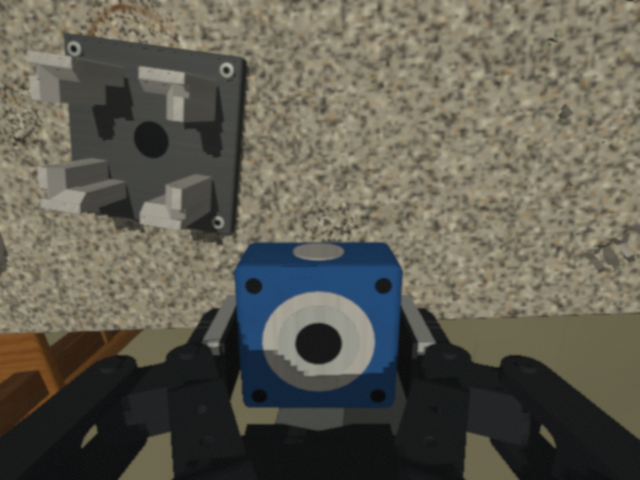

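```bash
python3 - <<'E'
from h import *
s=monitor.get_obs();print(s["q"],s["qd"],s["joint_efforts"],s["torque"])
c=np.load("w2.npy",allow_pickle=True).item()
for u,v in [(75,48),(227,70),(219,222)]: print(ray(c,u,v,.012))
print(ray(c,151,139,.012))
E
```

```text
[ -5.06683655  -6.46079444 -12.88470889  84.91457539   5.62477939
 179.9176843 ] [ 2.42183766 -0.14904489 -0.10552847 -0.27684032  0.19202347  0.05541329] [-1.51143249e+00 -4.11378908e+01  4.85068238e+01  3.47302593e-01
  3.40279145e-01  3.94437826e-03] [-0.14369119 -0.03671588  0.00190562]
[0.59164554 0.14090757 0.012     ]
[0.56894087 0.04516095 0.012     ]
[0.47303906 0.0669869  0.012     ]
[0.53255311 0.10362697 0.012     ]
```

Joint 6 hit its 180° stop (q6 = q1+180−yaw), so I'll use the equivalent quarter turn at the nest, tool yaw ≈ 77°. The nest centre is at disc pixel (151,139), which gives (0.532, 0.104) and a yaw of about −13°. I'll level and translate first, then turn.

```bash
python3 - <<'E'
from h import *
to([.532,.1027,.30],-5)
E
```

```text
shift [ 1.367 -3.443  0.306] turn [-0.98  0.23 -0.01] t 4.87
```

Call:
carry_out --targets "0 0 0 -.49 .12 0 -.2;0 0 0 -.49 .11 0 -.2;0 0 0 0 0 -.8 -.2;0 0 0 0 0 -.8 -.2;0 0 0 0 0 -.8 -.2;0 0 0 0 0 -.8 -.2;0 0 0 0 0 -.8 -.2;0 0 0 0 0 -.8 -.2"

```text
time: 5.53
ee_pos: [0.4651, -0.0351, 0.2999]
tcp_rot: [-179.7, -0.1, 23.4]
wrist_force: [-0.4, -0.4, -3.7]
opening: 0.0551
grasp_force: 44.3
```

Call:
carry_out --targets "0 0 0 0 0 -.8 -.2;0 0 0 0 0 -.8 -.2;0 0 0 0 0 -.8 -.2;0 0 0 0 0 -.8 -.2;0 0 0 0 0 -.8 -.2;0 0 0 0 0 -.8 -.2;0 0 0 0 0 -.8 -.2;0 0 0 0 0 0 -.2"

```text
time: 6.2
ee_pos: [0.4651, -0.0351, 0.2999]
tcp_rot: [-179.8, -0.3, 55.5]
wrist_force: [-0.6, -0.4, -4.1]
opening: 0.0551
grasp_force: 44.3
```

```bash
python3 - <<'E'
from h import *
to([.532,.1027,.30],76.9);s=monitor.get_obs();print(s["ee_pos"],s["tcp_rot"],s["q"])
E
```

```text
shift [ 3.786 -0.574  0.015] turn [-0.02 -0.05 -3.74] t 6.2
[ 0.46510009 -0.0350864   0.29985584] [-179.84278688   -0.25357021   55.47805736] [ -4.38548509  -7.27137956 -13.56244565  83.71758996   0.29822597
 120.13608715]
```

Call:
carry_out --targets ".47 -.07 0 0 -.05 0 -.2;.55 -.09 0 0 0 0 -.2;.6 -.09 0 0 0 0 -.2;.6 -.09 0 0 0 0 -.2;.6 -.09 0 0 0 0 -.2;.55 -.08 0 0 0 0 -.2;.42 -.06 0 0 0 0 -.2;0 0 0 0 0 0 -.2"

```text
time: 6.87
ee_pos: [0.5338, 0.1046, 0.2993]
tcp_rot: [-179.8, -0.0, 55.2]
wrist_force: [-1.0, -0.5, -3.7]
opening: 0.0552
grasp_force: 44.3
```

Call:
carry_out --targets "0 0 0 0 0 -.7 -.2;0 0 0 0 0 -.8 -.2;0 0 0 0 0 -.8 -.2;0 0 0 0 0 -.8 -.2;0 0 0 0 0 -.64 -.2;0 0 .5 0 0 0 -.2;0 0 .5 0 0 0 -.2;0 0 0 0 0 0 -.2"

```text
time: 7.53
ee_pos: [0.5317, 0.1017, 0.256]
tcp_rot: [-179.6, 0.1, 76.5]
wrist_force: [-1.1, -0.4, -4.3]
opening: 0.0555
grasp_force: 44.3
```

```bash
python3 - <<'E'
from h import *
c=get_calibration("wrist");im=camera("wrist");im=np.ascontiguousarray(im[...,::-1]);cv2.imwrite("pics/w3.png",im)
np.save("w3.npy",c,allow_pickle=True)
to([.532,.1027,.20],76.9);s=monitor.get_obs();print(s["ee_pos"],s["tcp_rot"])
E
```

```text
shift [0.024 0.005 1.449] turn [-0.06  0.01 -0.06] t 7.58
[0.53195514 0.10178049 0.2579686 ] [-1.79631943e+02  6.83979681e-02  7.65485428e+01]
```

View pics/w3.png

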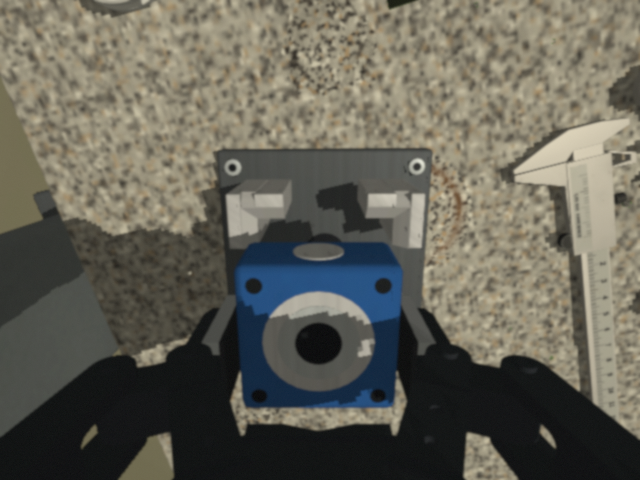

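The plate edge is square in view; screws are at (233,167) and (417,166). I'll check the tool offset against them.

```bash
python3 - <<'E'
from h import *
c=np.load("w3.npy",allow_pickle=True).item();s=monitor.get_obs();R=Ro.from_euler("xyz",s["tcp_rot"],degrees=True)
f=lambda u,v,z:R.inv().apply(ray(c,u,v,z)-s["ee_pos"])*1000
a,b=f(233,167,.012),f(417,166,.012);print(a,b,(a+b)/2,np.hypot(*(a-b)[:2]))
for z in (.106,.110): print("housing",[f(u,v,z).round(1) for u,v in [(254,286),(384,286),(378,396),(260,396)]])
E
```

```text
[ 50.64857303 -48.07409395 246.2222124 ] [ 51.13112812  50.83713035 245.58624172] [ 50.88985057   1.3815182  245.90422706] 98.91240140937403
housing [array([ 21.5, -23.2, 152.1]), array([ 21.6,  19.5, 151.8]), array([-21. ,  19.3, 151.9]), array([-21.2, -23.1, 152.1])]
housing [array([ 23.2, -22.5, 148.1]), array([ 23.3,  18.8, 147.8]), array([-17.9,  18.6, 147.9]), array([-18.1, -22.4, 148.1])]
```

Call:
carry_out --targets "0 .06 .1 .06 0 -.06 -.2;0 0 .2 0 0 0 -.2;0 0 .2 0 0 0 -.2;0 0 .2 0 0 0 -.2;0 0 .2 0 0 0 -.2;0 0 .2 0 0 0 -.2;0 0 .2 0 0 0 -.2;0 0 .1 0 0 0 -.2"

```text
time: 8.25
ee_pos: [0.5343, 0.1015, 0.202]
tcp_rot: [-179.4, 0.0, 77.0]
wrist_force: [-1.1, -0.4, -2.9]
opening: 0.0551
grasp_force: 44.4
```

Call:
carry_out --targets "0 0 .05 -.1 0 0 -.2;0 0 .05 0 0 0 -.2;0 0 .05 0 0 0 -.2;0 0 .05 0 0 0 -.2;0 0 .05 0 0 0 -.2;0 0 .05 0 0 0 -.2;0 0 0 0 0 0 -.2;0 0 0 0 0 0 -.2"

```text
time: 8.92
ee_pos: [0.5347, 0.1015, 0.1915]
tcp_rot: [180.0, -0.0, 77.0]
wrist_force: [0.3, -0.2, -4.0]
opening: 0.0552
grasp_force: 44.4
```

Call:
carry_out --targets "0 0 .03 0 0 0 -.2;0 0 .03 0 0 0 -.2;0 0 .03 0 0 0 -.2;0 0 0 0 0 0 -.2;0 0 0 0 0 0 -.2;0 0 0 0 0 0 -.2;0 0 0 0 0 0 -.2;0 0 0 0 0 0 -.2"

```text
time: 9.58
ee_pos: [0.5347, 0.1015, 0.1902]
tcp_rot: [179.9, -0.1, 77.0]
wrist_force: [-7.1, -2.0, 15.5]
opening: 0.055
grasp_force: 46.7
```

Call:
carry_out --targets "0 0 -.03 0 0 0 0.1;0 0 0 0 0 0 .4;0 0 0 0 0 0 .7;0 0 0 0 0 0 .8;0 0 0 0 0 0 .8;0 0 0 0 0 0 .8;0 0 -.2 0 0 0 .8;0 0 -.5 0 0 0 .8"

```text
time: 10.25
ee_pos: [0.5338, 0.1014, 0.2153]
tcp_rot: [-179.8, 0.1, 77.0]
wrist_force: [0.0, 0.8, 0.6]
opening: 0.0768
grasp_force: 0.0
```

Call:
carry_out --targets "0 0 -.8 0 0 0 .8;0 0 -.8 0 0 0 .8;0 0 -.8 0 0 0 .8;0 0 -.5 0 0 0 .8;0 0 0 0 0 0 .8;0 0 0 0 0 0 .8;0 0 0 0 0 0 .8;0 0 0 0 0 0 .8"

```text
time: 10.92
ee_pos: [0.5343, 0.1015, 0.3319]
tcp_rot: [-180.0, 0.0, 77.0]
wrist_force: [-0.4, 0.2, -0.4]
opening: 0.0771
grasp_force: 0.0
```

```bash
python3 - <<'E'
from h import *
c=get_calibration("wrist");im=camera("wrist");im=np.ascontiguousarray(im[...,::-1]);cv2.imwrite("pics/w4.png",im)
np.save("w4.npy",c,allow_pickle=True)
s=monitor.get_obs();print(s["ee_pos"],s["tcp_rot"],s["q"])
E
```

```text
[0.53430199 0.10147951 0.33184736] [-1.79948975e+02  2.17609444e-02  7.69730940e+01] [1.07539114e+01 3.29058270e+00 2.29014051e-01 8.69938987e+01
 6.61866069e-04 1.13780827e+02]
```

View pics/w4.png

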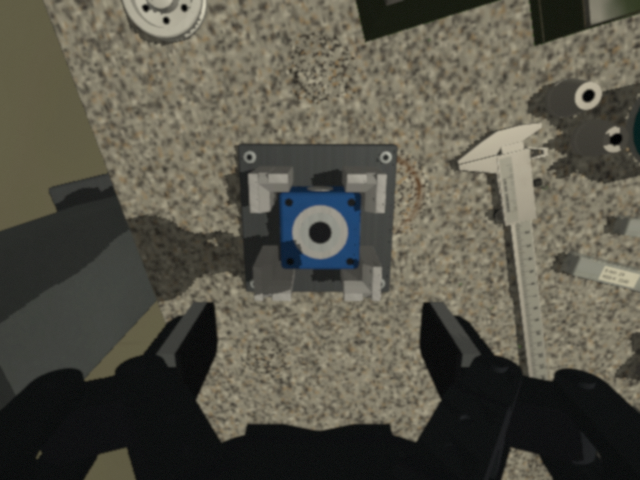

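The housing sits square in the pocket, with its hole centre around (320,232). I'll calculate the seated offset and the move to the spacer.

```bash
python3 - <<'E'
from h import *
c=np.load("w4.npy",allow_pickle=True).item();s=monitor.get_obs();R=Ro.from_euler("xyz",s["tcp_rot"],degrees=True)
f=lambda u,v,z:R.inv().apply(ray(c,u,v,z)-s["ee_pos"])*1000
print("screws",np.mean([f(u,v,.012) for u,v in [(250,157),(387,157),(253,285),(380,284)]],0))
print("house",np.mean([f(u,v,.042) for u,v in [(289,202),(353,202),(351,261),(291,261)]],0), f(320,233,.042))
# move to hover over the spacer
to([.467,-.257,.33],76.97); to([.467,-.257,.33],16)
E
```

```text
screws [  0.60600723  -2.17993626 319.84921825]
house [  2.14502934   0.32506448 289.84638884] [  1.54185449  -0.3588016  289.84722694]
shift [-9.111  0.381  0.049] turn [-0.01  0.    0.  ] t 10.97
shift [-9.111  0.381  0.049] turn [-1.000e-02  1.000e-02  1.064e+01] t 10.97
```

Call:
carry_out --targets "-.4 .03 0 0 0 0 .8;-.75 .03 0 0 0 0 .8;-.75 .03 0 0 0 0 .8;-.75 .03 0 0 0 0 .8;-.75 .03 0 0 0 0 .8;-.75 .03 0 0 0 0 .8;-.75 .03 0 0 0 0 .8;-.75 .03 0 0 0 0 .8"

```text
time: 11.63
ee_pos: [0.4922, -0.1221, 0.3321]
tcp_rot: [-180.0, -0.0, 77.0]
wrist_force: [1.3, 0.4, 0.4]
opening: 0.0767
grasp_force: 0.0
```

Call:
carry_out --targets "-.75 .03 0 0 0 0 .8;-.75 .03 0 0 0 0 .8;-.75 .03 0 0 0 0 .8;-.75 .03 0 0 0 0 .8;-.4 .03 0 0 0 0 .8;0 0 0 0 0 .8 .8;0 0 0 0 0 .9 .8;0 0 0 0 0 .9 .8"

```text
time: 12.3
ee_pos: [0.4678, -0.2552, 0.3318]
tcp_rot: [-179.9, -0.0, 61.8]
wrist_force: [0.6, -0.4, -0.2]
opening: 0.0767
grasp_force: 0.0
```

Call:
carry_out --targets "0 0 0 0 0 .9 .8;0 0 0 0 0 .9 .8;0 0 0 0 0 .9 .8;0 0 0 0 0 .9 .8;0 0 0 0 0 .9 .8;0 0 0 0 0 .9 .8;0 0 0 0 0 .9 .8;0 0 0 0 0 .9 .8"

```text
time: 12.97
ee_pos: [0.468, -0.2546, 0.3319]
tcp_rot: [-179.9, 0.0, 20.6]
wrist_force: [0.9, 0.0, -0.4]
opening: 0.0769
grasp_force: 0.0
```

Call:
carry_out --targets "0 0 0 0 0 .84 .8;0 0 0 0 0 0 .8;0 0 .3 0 0 0 .8;0 0 .3 0 0 0 .8;0 0 .3 0 0 0 .8;0 0 0 0 0 0 .8;0 0 0 0 0 0 .8;0 0 0 0 0 0 .8"

```text
time: 13.63
ee_pos: [0.4681, -0.2547, 0.2969]
tcp_rot: [-180.0, -0.1, 16.0]
wrist_force: [0.0, -1.0, -0.6]
opening: 0.0768
grasp_force: 0.0
```

```bash
cat >> h.py <<'E'
def toolf(c,s):
    R=Ro.from_euler("xyz",s["tcp_rot"],degrees=True)
    return lambda u,v,z:R.inv().apply(ray(c,u,v,z)-s["ee_pos"])*1000
E
python3 - <<'E'
from h import *
s=monitor.get_obs();c=get_calibration("wrist");im=camera("wrist");im=np.ascontiguousarray(im[...,::-1]);cv2.imwrite("pics/w5.png",im)
print(s["ee_pos"],s["tcp_rot"],s["time"]);f=toolf(c,s)
u,v=proj(c,(.468,-.258,.012)).astype(int);print(u,v)
m=cv2.inRange(cv2.cvtColor(im,cv2.COLOR_BGR2HSV),(12,120,90),(32,255,255));k=np.zeros_like(m);k[v-70:v+70,u-70:u+70]=m[v-70:v+70,u-70:u+70]
P=cv2.findNonZero(k);print(cv2.minAreaRect(P),cv2.minAreaRect(np.array([f(*p[0],.012)[:2] for p in P],np.float32)))
E
```

```text
[ 0.46810004 -0.25465369  0.29689754] [-1.79992768e+02 -5.36849534e-02  1.60379258e+01] 13.6333
325 236
((325.0, 239.0), (78.0, 82.0), 90.0) ((-3.919940948486328, 3.14044189453125), (54.96488952636719, 54.82215881347656), 0.05296899378299713)
```

Call:
carry_out --targets "-.09 .1 .1 0 0 0 .8;0 0 .4 0 0 0 .8;0 0 .5 0 0 0 .8;0 0 .5 0 0 0 .8;0 0 .5 0 0 0 .8;0 0 .4 0 0 0 .8;0 0 .3 0 0 0 .8;0 0 .2 0 0 0 .8"

```text
time: 14.35
ee_pos: [0.4656, -0.2596, 0.1797]
tcp_rot: [-180.0, -0.0, 16.0]
wrist_force: [0.1, 0.4, 0.6]
opening: 0.0768
grasp_force: 0.0
```

Call:
carry_out --targets "0 0 0 0 0 0 .8;0 0 0 0 0 0 .5;0 0 0 0 0 0 .3;0 0 0 0 0 0 0;0 0 0 0 0 0 -.2;0 0 0 0 0 0 -.2;0 0 0 0 0 0 -.2;0 0 0 0 0 0 -.2"

```text
time: 15.02
ee_pos: [0.467, -0.2596, 0.1846]
tcp_rot: [179.9, -0.3, 16.0]
wrist_force: [-1.9, 6.5, 18.4]
opening: 0.0345
grasp_force: 8.9
```

The fingers closed above the plate: their tips stand farther back when open than I assumed. I'll lift, reopen and look again.

Call:
carry_out --targets "0 0 -.2 0 0 0 0;0 0 -.5 0 0 0 .5;0 0 -.6 0 0 0 .8;0 0 -.6 0 0 0 .8;0 0 -.6 0 0 0 .8;0 0 -.4 0 0 0 .8;0 0 0 0 0 0 .8;0 0 0 0 0 0 .8"

```text
time: 15.68
ee_pos: [0.466, -0.2597, 0.2985]
tcp_rot: [179.9, -0.2, 16.0]
wrist_force: [0.5, -0.1, -0.9]
opening: 0.0768
grasp_force: 0.0
```

```bash
python3 - <<'E'
from h import *
s=monitor.get_obs();c=get_calibration("wrist");im=camera("wrist");im=np.ascontiguousarray(im[...,::-1]);cv2.imwrite("pics/w6.png",im)
print(s["ee_pos"],s["tcp_rot"],s["time"]);f=toolf(c,s)
u,v=proj(c,(.466,-.258,.012)).astype(int);print(u,v)
m=cv2.inRange(cv2.cvtColor(im,cv2.COLOR_BGR2HSV),(12,120,90),(32,255,255));k=np.zeros_like(m);k[v-70:v+70,u-70:u+70]=m[v-70:v+70,u-70:u+70]
P=cv2.findNonZero(k);print(cv2.minAreaRect(P),cv2.minAreaRect(np.array([f(*p[0],.012)[:2] for p in P],np.float32)))
E
```

```text
[ 0.46603356 -0.25966301  0.29848813] [ 1.79879524e+02 -1.75143439e-01  1.60099108e+01] 15.6833
316 234
((317.5, 234.5), (79.0, 81.0), 90.0) ((-1.2253131866455078, -1.761983871459961), (55.61467361450195, 54.867156982421875), 0.07504711300134659)
```

View pics/w6.png

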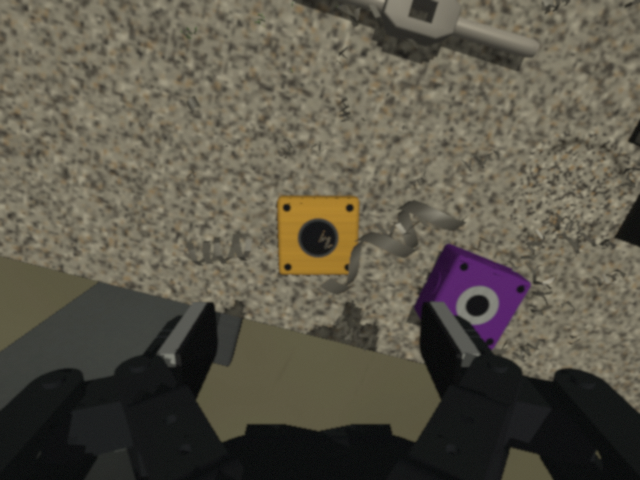

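The spacer is centred under the gripper at (318,235) and undisturbed, with the purple decoy clear of the fingers. I'll go down lower this time.

Call:
carry_out --targets "-.03 0 .3 0 0 0 .7;0 0 .5 0 0 0 .7;0 0 .5 0 0 0 .7;0 0 .5 0 0 0 .7;0 0 .5 0 0 0 .7;0 0 .4 0 0 0 .7;0 0 .3 0 0 0 .7;0 0 .2 0 0 0 .7"

```text
time: 16.4
ee_pos: [0.4638, -0.2594, 0.166]
tcp_rot: [-179.9, 0.1, 16.0]
wrist_force: [0.4, 1.0, -0.1]
opening: 0.0725
grasp_force: 0.0
```

Call:
carry_out --targets "0 0 0 0 0 0 .5;0 0 0 0 0 0 .4;0 0 0 0 0 0 .3;0 0 0 0 0 0 .2;0 0 0 0 0 0 0;0 0 0 0 0 0 -.2;0 0 0 0 0 0 -.2;0 0 0 0 0 0 -.2"

```text
time: 17.07
ee_pos: [0.465, -0.2599, 0.1696]
tcp_rot: [180.0, -0.1, 16.0]
wrist_force: [-1.1, 0.8, 5.8]
opening: 0.0547
grasp_force: 43.4
```

Call:
carry_out --targets "0 0 -.2 0 0 0 -.2;0 0 -.4 0 0 0 -.2;0 0 -.6 0 0 0 -.2;0 0 -.6 0 0 0 -.2;0 0 -.6 0 0 0 -.2;0 0 -.6 0 0 0 -.2;0 0 -.3 0 0 0 -.2;0 0 0 0 0 0 -.2"

```text
time: 17.73
ee_pos: [0.4651, -0.2601, 0.3039]
tcp_rot: [179.8, -0.2, 16.0]
wrist_force: [0.5, 0.4, -1.4]
opening: 0.0549
grasp_force: 42.6
```

Call:
carry_out --targets "0 0 0 0 0 -.8 -.2;0 0 0 0 0 -.9 -.2;0 0 0 0 0 -.9 -.2;0 0 0 0 0 -.9 -.2;0 0 0 0 0 -.9 -.2;0 0 0 0 0 -.9 -.2;0 0 0 0 0 -.9 -.2;0 0 0 0 0 -.9 -.2"

```text
time: 18.4
ee_pos: [0.4644, -0.2597, 0.299]
tcp_rot: [-179.9, -0.0, 56.9]
wrist_force: [-0.0, -0.1, -1.5]
opening: 0.0547
grasp_force: 42.6
```

Call:
carry_out --targets "0 0 0 0 0 -.9 -.2;0 0 0 0 0 -.9 -.2;0 0 0 0 0 -.9 -.2;0 0 0 0 0 -.84 -.2;0 0 0 0 0 0 -.2;0 0 0 0 0 0 -.2;0 0 0 0 0 0 -.2;0 0 0 0 0 0 -.2"

```text
time: 19.07
ee_pos: [0.4646, -0.2598, 0.3005]
tcp_rot: [180.0, -0.0, 76.9]
wrist_force: [0.0, 0.8, -1.8]
opening: 0.0545
grasp_force: 42.6
```

```bash
python3 - <<'E'
from h import *
s=monitor.get_obs();print(s["ee_pos"],s["tcp_rot"],s["grasp_force"]);to([.533,.1024,.30],77)
E
```

```text
[ 0.46455947 -0.25981924  0.30047434] [ 1.79977161e+02 -3.94511175e-02  7.68591732e+01] 42.58849024772644
shift [ 9.207 -0.393  0.018] turn [ 0.   -0.01 -0.02] t 19.07
```

Call:
carry_out --targets ".3 -.03 0 0 0 0 -.2;.6 -.03 0 0 0 0 -.2;.7 -.03 0 0 0 0 -.2;.7 -.03 0 0 0 0 -.2;.7 -.03 0 0 0 0 -.2;.7 -.03 0 0 0 0 -.2;.7 -.03 0 0 0 0 -.2;.7 -.03 0 0 0 0 -.2"

```text
time: 19.73
ee_pos: [0.5011, -0.057, 0.3011]
tcp_rot: [179.9, -0.0, 76.9]
wrist_force: [0.2, -0.6, -1.4]
opening: 0.0546
grasp_force: 42.6
```

Call:
carry_out --targets ".7 -.03 0 0 0 0 -.2;.7 -.03 0 0 0 0 -.2;.7 -.03 0 0 0 0 -.2;.7 -.03 0 0 0 0 -.2;.6 -.02 0 0 0 0 -.2;.5 -.01 0 0 0 0 -.2;.2 0 0 0 0 0 -.2;0 0 0 0 0 0 -.2"

```text
time: 20.4
ee_pos: [0.5323, 0.104, 0.3009]
tcp_rot: [180.0, -0.0, 77.1]
wrist_force: [-0.0, 0.8, -0.5]
opening: 0.0552
grasp_force: 42.6
```

```bash
python3 - <<'E'
from h import *
s=monitor.get_obs();c=get_calibration("wrist");im=camera("wrist");im=np.ascontiguousarray(im[...,::-1]);cv2.imwrite("pics/w7.png",im)
np.save("w7.npy",c,allow_pickle=True)
print(s["ee_pos"],s["tcp_rot"]);to([.533,.1024,.25],77)
E
```

```text
[0.53230416 0.10397634 0.30090026] [ 1.79958858e+02 -3.54080238e-02  7.70706708e+01]
shift [-0.007  0.022  1.274] turn [ 0.01 -0.    0.01] t 20.45
```

View pics/w7.png

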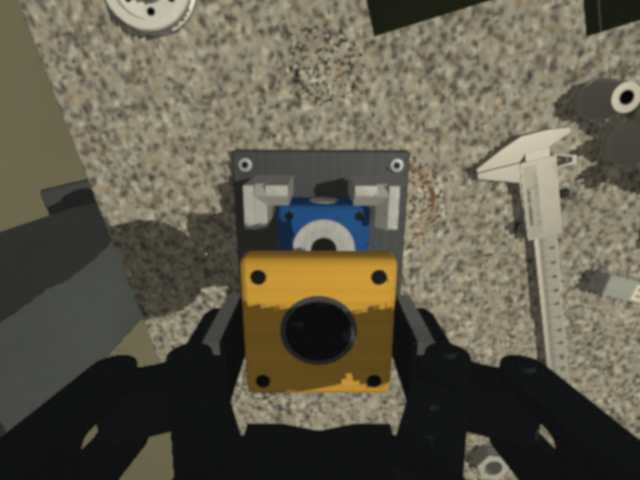

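The spacer is held square over the nest, screws at (245,164) and (397,165). Lowering now.

Call:
carry_out --targets "0 .03 .2 0 0 0 -.2;0 0 .4 0 0 0 -.2;0 0 .4 0 0 0 -.2;0 0 .3 0 0 0 -.2;0 0 .25 0 0 0 -.2;0 0 .2 0 0 0 -.2;0 0 .15 0 0 0 -.2;0 0 .07 0 0 0 -.2"

```text
time: 21.12
ee_pos: [0.5336, 0.1017, 0.2215]
tcp_rot: [180.0, -0.0, 76.9]
wrist_force: [-0.5, 0.8, 0.3]
opening: 0.0548
grasp_force: 42.6
```

Call:
carry_out --targets "0 0 .05 0 0 0 -.2;0 0 .05 0 0 0 -.2;0 0 .05 0 0 0 -.2;0 0 .05 0 0 0 -.2;0 0 .04 0 0 0 -.2;0 0 .03 0 0 0 -.2;0 0 0 0 0 0 -.2;0 0 0 0 0 0 -.2"

```text
time: 21.78
ee_pos: [0.5337, 0.102, 0.2117]
tcp_rot: [179.9, -0.0, 77.0]
wrist_force: [-0.4, -0.3, -0.2]
opening: 0.0547
grasp_force: 42.7
```

Call:
carry_out --targets "0 0 .03 0 0 0 -.2;0 0 .03 0 0 0 -.2;0 0 .03 0 0 0 -.2;0 0 0 0 0 0 -.2;0 0 0 0 0 0 -.2;0 0 0 0 0 0 -.2;0 0 0 0 0 0 -.2;0 0 0 0 0 0 -.2"

```text
time: 22.45
ee_pos: [0.5335, 0.1019, 0.2115]
tcp_rot: [179.8, -0.1, 77.0]
wrist_force: [-13.1, -2.5, 28.7]
opening: 0.0547
grasp_force: 45.9
```

Call:
carry_out --targets "0 0 -.06 0 0 0 -.2;0 0 0 0 0 0 .2;0 0 0 0 0 0 .4;0 0 0 0 0 0 .7;0 0 0 0 0 0 .8;0 0 -.1 0 0 0 .8;0 0 -.3 0 0 0 .8;0 0 -.6 0 0 0 .8"

```text
time: 23.12
ee_pos: [0.5329, 0.1018, 0.2488]
tcp_rot: [-179.8, 0.1, 77.0]
wrist_force: [-0.4, -0.6, -0.6]
opening: 0.0766
grasp_force: 0.0
```

Call:
carry_out --targets "0 0 -.8 0 0 0 .8;0 0 -.7 0 0 0 .8;0 0 -.4 0 0 0 .8;0 0 0 0 0 0 .8;0 0 0 0 0 0 .8;0 0 0 0 0 0 .8;0 0 0 0 0 0 .8;0 0 0 0 0 0 .8"

```text
time: 23.78
ee_pos: [0.5333, 0.1019, 0.3252]
tcp_rot: [-180.0, 0.0, 77.0]
wrist_force: [-0.9, 0.3, 1.0]
opening: 0.0767
grasp_force: 0.0
```

```bash
python3 - <<'E'
from h import *
s=monitor.get_obs();c=get_calibration("wrist");im=camera("wrist");im=np.ascontiguousarray(im[...,::-1]);cv2.imwrite("pics/w8.png",im)
np.save("w8.npy",c,allow_pickle=True)
print(s["ee_pos"],s["tcp_rot"],s["time"]);f=toolf(c,s)
m=cv2.inRange(cv2.cvtColor(im,cv2.COLOR_BGR2HSV),(12,120,60),(32,255,255));m[:150]=0;m[320:]=0;m[:,:230]=0;m[:,400:]=0
P=cv2.findNonZero(m);print(cv2.minAreaRect(P),cv2.minAreaRect(np.array([f(*p[0],.054)[:2] for p in P],np.float32)))
to([.468,.274,.31],77)
E
```

```text
[0.5333445  0.10187285 0.32518786] [-1.79957019e+02  1.82242201e-02  7.69714255e+01] 23.7833
((320.0, 238.0), (84.0, 88.0), 90.0) ((2.47601318359375, -0.5846729278564453), (55.93571853637695, 55.41476058959961), 0.032412461936473846)
shift [ 3.824 -2.562  0.384] turn [-0.01  0.   -0.01] t 23.83
```

View pics/w8.png

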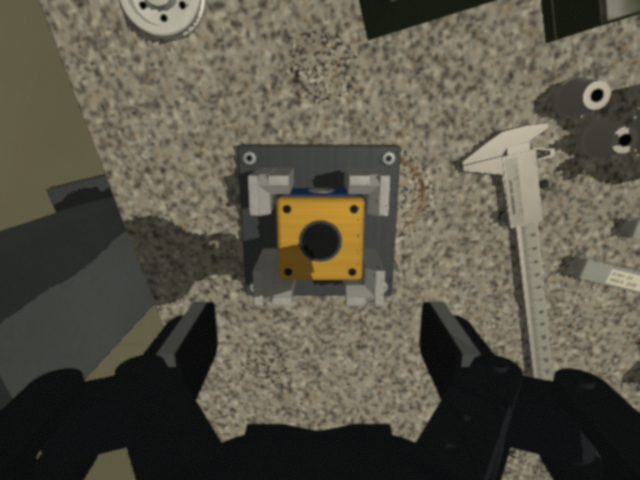

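The spacer is seated flat and centred at (320,238) in the guides. Now on to the wheel, located with image code.

Call:
carry_out --targets ".4 -.27 0 0 0 0 .8;.5 -.34 0 0 0 0 .8;.55 -.36 0 0 0 0 .8;.55 -.36 .1 0 0 0 .8;.55 -.36 .1 0 0 0 .8;.55 -.36 .1 0 0 0 .8;.5 -.34 .1 0 0 0 .8;.22 -.17 0 0 0 0 .8"

```text
time: 24.5
ee_pos: [0.4671, 0.2758, 0.3089]
tcp_rot: [-180.0, 0.0, 77.1]
wrist_force: [-0.2, 0.2, -0.9]
opening: 0.0772
grasp_force: 0.0
```

Call:
carry_out --targets "0 0 0 0 0 0 .8;0 0 0 0 0 0 .8;0 0 0 0 0 0 .8;0 0 0 0 0 0 .8;0 0 0 0 0 0 .8;0 0 0 0 0 0 .8;0 0 0 0 0 0 .8;0 0 0 0 0 0 .8"

```text
time: 25.17
ee_pos: [0.4684, 0.2736, 0.3104]
tcp_rot: [179.9, -0.0, 76.9]
wrist_force: [0.1, 0.4, -0.0]
opening: 0.0771
grasp_force: 0.0
```

```bash
python3 - <<'E'
from h import *
s=monitor.get_obs();c=get_calibration("wrist");im=camera("wrist");im=np.ascontiguousarray(im[...,::-1]);cv2.imwrite("pics/w9.png",im)
print(s["ee_pos"],s["tcp_rot"],s["time"]);f=toolf(c,s)
g=cv2.medianBlur(cv2.cvtColor(im,cv2.COLOR_BGR2GRAY),5);q=proj(c,(.468,.274,.019));print(q)
C=cv2.HoughCircles(g,cv2.HOUGH_GRADIENT,1,20,param1=100,param2=20,minRadius=33,maxRadius=50)
for u,v,r in C[0][:6]: print(u,v,r,f(u,v,.019),r*2/c["fx"]*(s["ee_pos"][2]-.05)*1000)
m=cv2.inRange(cv2.cvtColor(im,cv2.COLOR_BGR2HSV),(0,0,190),(180,60,255));u,v=q.astype(int);k=np.zeros_like(m);k[v-65:v+65,u-65:u+65]=m[v-65:v+65,u-65:u+65]
k=cv2.morphologyEx(k,cv2.MORPH_OPEN,np.ones((3,3)));n,l,st,ce=cv2.connectedComponentsWithStats(k);i=1+np.argmax(st[1:,4]);P=cv2.findNonZero((l==i).astype(np.uint8));print(st[i],cv2.minEnclosingCircle(P),cv2.fitEllipse(cv2.convexHull(P)))
E
```

```text
[0.46839609 0.27357927 0.31036829] [ 1.79937301e+02 -3.19954754e-02  7.69400472e+01] 25.1667
[319.42970226 234.35504183]
320.5 230.5 35.0 [ 2.91230661e+00 -6.24866811e-02  2.91370073e+02] 46.613239489167036
[ 286  197   71   68 1116] ((320.74493408203125, 229.5493621826172), 35.53492736816406) ((320.7103576660156, 230.2676239013672), (68.11896514892578, 71.10497283935547), 79.23106384277344)
```

Call:
carry_out --targets ".07 0 .3 0 0 0 .7;0 0 .6 0 0 0 .7;0 0 .6 0 0 0 .7;0 0 .6 0 0 0 .7;0 0 .6 0 0 0 .7;0 0 .4 0 0 0 .7;0 0 .25 0 0 0 .7;0 0 .1 0 0 0 .7"

```text
time: 25.88
ee_pos: [0.4684, 0.2764, 0.17]
tcp_rot: [-179.9, 0.1, 77.0]
wrist_force: [-1.0, -0.2, -0.2]
opening: 0.0728
grasp_force: 0.0
```

Call:
carry_out --targets "0 0 0 0 0 0 .5;0 0 0 0 0 0 .4;0 0 0 0 0 0 .3;0 0 0 0 0 0 .2;0 0 0 0 0 0 0;0 0 0 0 0 0 -.3;0 0 0 0 0 0 -.3;0 0 0 0 0 0 -.3"

```text
time: 26.55
ee_pos: [0.4694, 0.2769, 0.1739]
tcp_rot: [179.8, -0.1, 77.0]
wrist_force: [-1.0, -0.4, 5.2]
opening: 0.0502
grasp_force: 41.0
```

Call:
carry_out --targets "0 0 -.2 0 0 0 -.3;0 0 -.4 0 0 0 -.3;0 0 -.6 0 0 0 -.3;0 0 -.6 0 0 0 -.3;0 0 -.6 0 0 0 -.3;0 0 -.5 0 0 0 -.3;0 0 -.4 0 0 0 -.3;0 0 0 0 0 0 -.3"

```text
time: 27.22
ee_pos: [0.4693, 0.2769, 0.3088]
tcp_rot: [179.7, -0.3, 77.0]
wrist_force: [0.1, 0.5, 0.3]
opening: 0.0505
grasp_force: 41.7
```

```bash
python3 - <<'E'
from h import *
s=monitor.get_obs();print(s["ee_pos"],s["tcp_rot"],s["grasp_force"]);to([.5339,.1042,.30],77)
E
```

```text
[0.46932234 0.2768575  0.30882342] [179.69466809  -0.26563941  76.97005115] 41.709997057914734
shift [-3.842  2.545  0.216] turn [ 0.05 -0.05 -0.01] t 27.22
```

Call:
carry_out --targets "-.3 .2 0 0 0 0 -.3;-.5 .33 0 0 0 0 -.3;-.6 .4 0 0 0 0 -.3;-.6 .4 0 0 0 0 -.3;-.6 .4 0 0 0 0 -.3;-.55 .36 0 0 0 0 -.3;-.45 .3 0 0 0 0 -.3;-.24 .16 0 0 0 0 -.3"

```text
time: 27.88
ee_pos: [0.5341, 0.1019, 0.3038]
tcp_rot: [180.0, 0.0, 76.9]
wrist_force: [0.3, 0.3, -0.9]
opening: 0.0505
grasp_force: 41.7
```

Call:
carry_out --targets "0 0 0 0 0 0 -.3;0 0 0 0 0 0 -.3;0 0 0 0 0 0 -.3;0 0 0 0 0 0 -.3;0 0 0 0 0 0 -.3;0 0 0 0 0 0 -.3;0 0 0 0 0 0 -.3;0 0 0 0 0 0 -.3"

```text
time: 28.55
ee_pos: [0.5335, 0.1043, 0.3043]
tcp_rot: [179.9, -0.0, 77.0]
wrist_force: [-0.4, -0.2, -0.5]
opening: 0.0507
grasp_force: 41.7
```

```bash
python3 - <<'E'
from h import *
s=monitor.get_obs();c=get_calibration("wrist");im=camera("wrist");im=np.ascontiguousarray(im[...,::-1]);cv2.imwrite("pics/w10.png",im)
print(s["ee_pos"],s["tcp_rot"],s["time"]);f=toolf(c,s)
to([.5339,.1042,.2279],77)
# wheel top in hand
h=s["ee_pos"][2]-.1739+.019
m=cv2.inRange(cv2.cvtColor(im,cv2.COLOR_BGR2HSV),(0,0,170),(180,60,255));m[:230]=0;m[430:]=0;m[:,:240]=0;m[:,400:]=0
n,l,st,ce=cv2.connectedComponentsWithStats(m);i=1+np.argmax(st[1:,4]);P=cv2.findNonZero((l==i).astype(np.uint8));e=cv2.fitEllipse(cv2.convexHull(P));print(st[i],e,f(*e[0],h))
E
```

```text
[0.53353872 0.10428    0.3043333 ] [ 1.79941272e+02 -2.93728233e-02  7.69992880e+01] 28.55
shift [1.000e-03 6.000e-03 1.911e+00] turn [ 0.01 -0.   -0.  ] t 28.6
[ 262  274  116   33 2143] ((318.74591064453125, 303.4499816894531), (58.30990982055664, 110.99732208251953), 87.83537292480469) [ 13.19750315  -1.4250569  154.90540677]
```

```bash
python3 - <<'E'
from h import *
im=cv2.imread("pics/w10.png");s=monitor.get_obs();c=get_calibration("wrist");f=toolf(c,s);h=s["ee_pos"][2]-.1739
for u in (300,320,340): print(u,[int(x) for x in im[240:430:3,u].mean(1)])
print([ (v,f(319,v,h+.019)[0].round(1),f(319,v,h)[0].round(1)) for v in (255,265,275,400,410)])
for z in (h+.019,h+.0095): print([proj(c,Ro.from_euler("xyz",s["tcp_rot"],degrees=True).apply(np.array([x,0,s["ee_pos"][2]-z]))+s["ee_pos"]).round(0) for x in (.026,-.026)])
E
```

```text
300 [122, 99, 66, 53, 25, 20, 21, 66, 87, 92, 83, 114, 156, 179, 181, 180, 181, 179, 179, 174, 95, 89, 89, 90, 85, 82, 81, 81, 85, 122, 92, 90, 89, 90, 90, 88, 89, 88, 89, 88, 89, 90, 89, 89, 88, 83, 84, 84, 88, 89, 105, 172, 131, 133, 152, 138, 107, 135, 137, 114, 118, 106, 117, 21]
320 [24, 26, 27, 25, 26, 26, 60, 124, 128, 92, 99, 157, 179, 181, 182, 180, 177, 91, 7, 5, 29, 86, 85, 82, 83, 84, 90, 97, 94, 91, 90, 43, 3, 4, 1, 3, 5, 26, 87, 88, 88, 75, 6, 27, 88, 87, 83, 83, 84, 135, 178, 179, 163, 122, 127, 110, 103, 134, 137, 131, 131, 131, 135, 104]
340 [128, 102, 73, 60, 51, 50, 51, 74, 117, 191, 136, 111, 166, 180, 181, 180, 180, 178, 175, 175, 175, 170, 95, 89, 89, 86, 82, 84, 91, 91, 88, 90, 90, 112, 111, 94, 89, 89, 90, 90, 89, 89, 146, 175, 112, 94, 92, 122, 177, 179, 179, 154, 102, 118, 131, 123, 136, 128, 114, 93, 96, 107, 71, 16]
[(255, np.float64(30.9), np.float64(24.5)), (265, np.float64(27.3), np.float64(20.4)), (275, np.float64(23.7), np.float64(16.3)), (400, np.float64(-26.5), np.float64(-41.6)), (410, np.float64(-30.9), np.float64(-46.8))]
[array([323., 269.]), array([323., 399.])]
[array([323., 259.]), array([322., 383.])]
```

The wheel sits centred in the grip: its rim rows 272 and 397 give a centre offset of about −0.2 mm. Lowering.

Call:
carry_out --targets "0 0 .2 0 0 0 -.3;0 0 .35 0 0 0 -.3;0 0 .35 0 0 0 -.3;0 0 .3 0 0 0 -.3;0 0 .25 0 0 0 -.3;0 0 .2 0 0 0 -.3;0 0 .1 0 0 0 -.3;0 0 .05 0 0 0 -.3"

```text
time: 29.27
ee_pos: [0.5336, 0.1039, 0.2316]
tcp_rot: [180.0, -0.0, 77.0]
wrist_force: [0.1, 0.0, 0.2]
opening: 0.0503
grasp_force: 41.7
```

Call:
carry_out --targets "0 0 .03 0 0 0 -.3;0 0 .03 0 0 0 -.3;0 0 .03 0 0 0 -.3;0 0 .03 0 0 0 -.3;0 0 .02 0 0 0 -.3;0 0 0 0 0 0 -.3;0 0 0 0 0 0 -.3;0 0 0 0 0 0 -.3"

```text
time: 29.93
ee_pos: [0.5338, 0.104, 0.2279]
tcp_rot: [179.9, -0.1, 77.0]
wrist_force: [-2.6, -0.7, 6.2]
opening: 0.0503
grasp_force: 42.4
```

Contact (6 N) at the predicted height. I'll release and rise.

Call:
carry_out --targets "0 0 0 0 0 0 -.1;0 0 0 0 0 0 .1;0 0 0 0 0 0 .4;0 0 0 0 0 0 .7;0 0 0 0 0 0 .8;0 0 -.1 0 0 0 .8;0 0 -.3 0 0 0 .8;0 0 -.6 0 0 0 .8"

```text
time: 30.6
ee_pos: [0.533, 0.1038, 0.2654]
tcp_rot: [-179.8, 0.1, 77.0]
wrist_force: [0.2, 0.3, 0.0]
opening: 0.0768
grasp_force: 0.0
```

Call:
carry_out --targets "0 0 -.8 0 0 0 .8;0 0 -.7 0 0 0 .8;0 0 -.3 0 0 0 .8;0 0 0 0 0 0 .8;0 0 0 0 0 0 .8;0 0 0 0 0 0 .8;0 0 0 0 0 0 .8;0 0 0 0 0 0 .8"

```text
time: 31.27
ee_pos: [0.5334, 0.1039, 0.3374]
tcp_rot: [-179.9, 0.0, 77.0]
wrist_force: [-0.6, -0.0, -0.1]
opening: 0.0765
grasp_force: 0.0
```

```bash
python3 - <<'E'
from h import *
s=monitor.get_obs();c=get_calibration("wrist");im=camera("wrist");im=np.ascontiguousarray(im[...,::-1]);cv2.imwrite("pics/w11.png",im)
print(s["ee_pos"],s["tcp_rot"],s["time"]);f=toolf(c,s);hsv=cv2.cvtColor(im,cv2.COLOR_BGR2HSV)
B=(slice(150,330),slice(230,410))
m=np.zeros(im.shape[:2],np.uint8);m[B]=cv2.inRange(hsv,(12,120,60),(32,255,255))[B];P=cv2.findNonZero(m)
print(len(P),cv2.boundingRect(P),cv2.minAreaRect(np.array([f(*p[0],.054)[:2] for p in P],np.float32)))
g=cv2.medianBlur(cv2.cvtColor(im,cv2.COLOR_BGR2GRAY),5)
C=cv2.HoughCircles(g,cv2.HOUGH_GRADIENT,1,15,param1=100,param2=18,minRadius=35,maxRadius=55)
for u,v,r in C[0][:5]: print(u,v,r,f(u,v,.073))
E
```

```text
[0.53338863 0.10389791 0.33739412] [-1.79944143e+02  2.30578862e-02  7.69681638e+01] 31.2667
1496 (279, 196, 85, 80) ((0.8133888244628906, 0.053829193115234375), (55.055580139160156, 55.243892669677734), 0.10756920278072357)
316.5 243.5 35.5 [  1.75885791  -2.69264098 264.39618438]
200.5 193.5 38.8 [ 33.20717796 -72.3599545  264.45144641]
544.5 45.5 40.0 [113.85881077 121.13964228 264.23034843]
```

```bash
python3 - <<'E'
from h import *
im=cv2.imread("pics/w11.png");s=monitor.get_obs();c=get_calibration("wrist");f=toolf(c,s);hsv=cv2.cvtColor(im,cv2.COLOR_BGR2HSV)
m=np.zeros(im.shape[:2],np.uint8);B=(slice(180,292),slice(265,378));m[B]=cv2.inRange(hsv,(0,0,140),(180,50,255))[B]
n,l,st,ce=cv2.connectedComponentsWithStats(m);i=1+np.argmax(st[1:,4]);P=cv2.findNonZero((l==i).astype(np.uint8));e=cv2.fitEllipse(cv2.convexHull(P));print(st[i],e,f(*e[0],.073))
R=Ro.from_euler("xyz",s["tcp_rot"],degrees=True)
for r in (226,238,250): print(r,[int(x) for x in im[r,262:380:3].mean(1)],[int(x) for x in hsv[r,262:380:3,1]])
for z,a in ((.073,.026),(.054,.028)): print([proj(c,R.apply(np.array([x,y,s["ee_pos"][2]-z]))+s["ee_pos"]).round(0) for x,y in ((a,0),(-a,0),(0,a),(0,-a))])
E
```

```text
[ 281  206   79   79 2965] ((320.27301025390625, 245.40625), (77.40665435791016, 79.4488525390625), 58.32126235961914) [  0.42130438  -0.33652105 264.63360682]
226 [27, 28, 29, 31, 28, 30, 49, 68, 129, 164, 163, 158, 154, 166, 166, 166, 166, 164, 145, 83, 118, 160, 161, 162, 159, 147, 110, 140, 174, 177, 176, 146, 119, 99, 64, 64, 65, 64, 67, 65] [9, 9, 17, 23, 18, 24, 159, 117, 35, 32, 34, 34, 36, 33, 33, 33, 32, 34, 33, 35, 33, 35, 32, 33, 32, 34, 33, 33, 33, 34, 34, 80, 183, 169, 15, 12, 11, 12, 15, 11]
238 [31, 28, 26, 28, 28, 30, 100, 161, 164, 150, 165, 169, 130, 109, 90, 76, 130, 162, 171, 180, 184, 200, 204, 146, 142, 146, 120, 155, 104, 93, 164, 170, 168, 100, 64, 64, 64, 64, 67, 63] [16, 9, 18, 17, 0, 24, 38, 34, 34, 34, 34, 34, 33, 33, 30, 35, 32, 30, 31, 32, 32, 33, 28, 27, 34, 33, 32, 33, 32, 31, 32, 34, 42, 127, 15, 12, 12, 15, 15, 8]
250 [32, 60, 62, 65, 63, 65, 87, 83, 81, 76, 81, 81, 82, 82, 79, 81, 81, 63, 3, 3, 4, 72, 172, 179, 169, 162, 161, 161, 159, 99, 142, 169, 168, 103, 72, 73, 76, 78, 68, 64] [15, 24, 24, 19, 23, 23, 33, 32, 33, 32, 33, 30, 33, 30, 31, 30, 30, 30, 128, 64, 85, 34, 34, 32, 32, 33, 33, 33, 33, 34, 34, 34, 33, 73, 21, 23, 26, 25, 18, 15]
[array([321., 205.]), array([321., 285.]), array([362., 246.]), array([279., 246.])]
[array([321., 196.]), array([321., 277.]), array([362., 238.]), array([279., 238.])]
```

The wheel is at (0.4, −0.3) mm and the spacer at (0.8, 0.05) mm, so the stack is centred within a millimetre. The gripper is clear, so I'm handing in.

```bash
python3 -c "
from workcell import bot
print(bot.job_done())"
```

```text
the job is handed in; nothing more can be done
None
```

I stacked the housing, spacer and wheel in the nest, released them, and handed the job in at about 31 s. The last wrist picture put the wheel within about 1 mm of the spacer's centre, but the hand-in gave no verdict, so I can't confirm the judged result.

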